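Balance an offset cast lever over its pin fixture

ROBOT

A 6-joint arm with a two-finger parallel gripper is mounted at the origin on a cart in front of the work surface, level with it; the furniture and walls round the work are solid. World frame = base frame: x ahead of the robot, y to its left, z up, the work surface at z = 0. Lengths are in m, angles in rad, forces in N, time in s.
With the tool pointing down it reaches from about 0.25 to 0.725 m from the base axis. Payload 4 kg.
Tool frame: the origin (TCP) lies on the front face of the gripper's body, between the roots of the fingers; the fingertips stand 73 mm ahead of it and the grasp point (between the pads) lies 54 mm ahead of it; z points along the fingers, y is the line along which they close (so a half turn about z gives the same grasp; the last joint's range is limited). The gripper opens to 85 mm and grips with 20 to 120 N. Pads are 22 mm wide; open, the fingers measure 114 mm over their backs; the gripper's body (76 mm by 85 mm) begins 54 mm behind the grasp point. The pads swing forward as they close: fully open they stand 13 mm farther back than shut.
Start: joints at [1.135, 0.241, 0.005, 1.335, 0, 1.571], TCP at [0.211, 0.453, 0.304] pointing down, gripper open.
Joint ranges: [-2.72, 2.72], [-1.05, 1.87], [-1.09, 1.28], [-1.99, 2.15], [-1.42, 1.44], [-3.14, 3.14]. Speed limits (rad/s): [2.79, 2.79, 3.14, 3.14, 3.14, 3.14].

INTERFACE

Orientations are given as a unit quaternion [x, y, z, w].
In Python, from workcell import bot gives the robot as it stands. The module is installed in compiled form; this text tells all that it offers.
- The arm moves only by the tool step_arm, never from a script. Its argument "rows" is a list of rows, each a list of 2 entries, a list of its own where there are three numbers: the shift along the tool's x, y, z in mm, then the turn about the tool's z in degrees. A call has 1 to 12 rows; each row is the pose to reach, as a shift and turn from the pose commanded when the call began, along the tool's axes at that moment; what a row does not reach only later rows make up. A row lasts 1/8 s, in which the tool goes at most 62.5 mm and 10.7 degrees, less where a joint would pass 70% of its speed; a pose out of reach is approached as far as the arm can. A call with a gripper value outside its range is refused whole. "claw" is the gripper's target within -1 to 1 (shut at 1, half-way at 0, fully open at -1), set as the call begins (left out, the last holds). The fingers move at their own pace and stop on an object; the grip force is fixed at half the most. Time passes only in rows, so rows that repeat a pose let the fingers close. It gives the time, the measured TCP pose, the force, the opening and the grip force at its end, in the units of the state.
- bot.get_obs(): the state, without advancing time (a new reading comes with each control period).
- bot.camera(name): name is "scene" or "top" or "wrist"; returns (picture, depth): 420x560x3 uint8, red, green, blue; 420x560 float32, m along the optical axis (not along the pixel's ray), 0 where there is no reading.
- bot.camera_params(name): a dict with "fx", "fy", "cx", "cy" (pixels), "pose" (4x4, takes a point from camera to world coordinates). Camera axes: x right, y up, looking along -z (the intrinsics and any distortion apply to the point x, -y, -z); pixel columns grow to the right and rows downward; lengths in m; the calibration is good to about 2 mm. A picture is of the moment at which its call begins: read the wrist's pose just before it. camera_params takes no time and is no camera call; for the wrist camera it gives the pose at the moment of the call.
- bot.job_done(): hands the job in; it is judged then, once.
Trained networks look in the newest picture that a camera, given by its name, has taken for a name from the list of things; names that differ only in an ending like _2 or _b are one class to them, and where a whole thing is asked for, a point or a joint stands for the part that bears it (a point fixed in the world has none). Each returns a list of dicts, best first, with "score" (0 to 1); they miss things now and then, are a little off and sometimes report something else, mostly with a low value. They report only what shows in the picture. A call takes as long as a camera call.
- bot.trace(target, camera): "pixels" (420x560 bool, what is visible of it) and "uv" ([column, row] in pixels, amid what is visible of it).
The state is a dict: "clock": time; "joint_pos": joint angles; "joint_vel": joint speeds; "tau": joint torques, N m; "eef_pos": TCP position; "tool_rot": TCP orientation; "ft_force": force on the tool from outside, world axes, zero at the start; "ft_torque": the same for the moment, N m; "grip_width": finger opening in m; "grasp_force": force on a finger pad.
Only numpy, scipy, OpenCV 4.12 (cv2) and the standard library are available. Lean on these libraries where they do the work, as an engineer would, in place of code of your own. Each camera call takes 0.05 s, during which the arm holds its last target. There are 200 camera calls.

TASK

A jar has been left standing on the steel pin fixture: take it off and stand it upright on the bench top, clear of the fixture. Then pick up the offset cast lever by its balance point (the thickened flats on its shank, near the big boss) and hold it level over the fixture without touching it, boss above the big pin and eye above the small pin, about 4 cm above the pin tops. The job finishes while you are still holding it there, steady: do not put it down. Leave the other things on the bench alone.

Things in the scene. Friction and masses are not known exactly. Their poses are not given: they have to be found in the camera images.
- jar: small amber glass jar with a light brown cap, round, 92 mm tall, body 44 mm in diameter up to 74 mm, cap 37 mm in diameter above; about 150 g. Origin at the centre of its underside, z up. It starts standing on the plate of the fixture between the pins and is taller than the pins. The bench round x = 0.51, y = -0.09 is always free for it.
- lever: grey cast lever lying flat, about 0.7 kg, 34 mm high: big boss (54 mm dia., 26 mm bore) with a clamp ear on its -y side (to 45 mm from the axis), straight shank 14 mm wide (9 to 27 mm high) along +x, then a dog-leg to a small eye (27 mm dia., 12 mm bore) at x = 165, y = +35 mm. Origin: boss axis, underside; x from boss along the shank, y towards the eye's offset, z up.
- balance (a point): the lever's balance point (centre of mass in plan): middle of the thickened flats on the shank, at x = 45 mm, y = 0, 18 mm above the lever's underside. The flats are 28 mm long, 18 mm wide across y and from 8 to 28 mm high. Same axes as the lever.
- boss (a point): centre of the boss at the lever's underside (the lever's origin, same axes)
- eye (a point): centre of the small eye at the lever's underside, at x = 165, y = 35 mm of the lever
- fixture: dark steel plate 250 x 110 x 12 mm fixed to the bench, with two upright shouldered steel pins. Origin at the centre of its underside, x along its length from big pin to small pin, z up; plate top at z = 12 mm. Held properly, the lever's x axis points the same way as the fixture's.
- big_pin (a point): centre of the top of the big pin (22 mm diameter, 46 mm diameter shoulder at its foot), at x = -80, y = -17.5 mm of the fixture, 48 mm above the bench; same axes as the fixture
- small_pin (a point): centre of the top of the small pin (10 mm diameter, 24 mm shoulder), at x = 85, y = 17.5 mm of the fixture, 48 mm above the bench
- tin: bystander: round white tin, 70 mm diameter, 27 mm high; origin at the centre of its underside
- plug: bystander: white plaster plug, 48 mm diameter, 41 mm high; origin at the centre of its underside
- felt_jar: bystander: white jar with black cap, 38 mm diameter, 66 mm high; origin at the centre of its underside

How it is judged:
On the way, in this order (a step that is already met when the one before it is completed fails the run):
1. the jar stands released and upright on the bench top, off the fixture (height (world z) of jar below 0.006 m and angle between jar's own z axis and vertical below 0.1 rad and contact force between jar and fixture below 0.05 N and contact force between jar and the fingers below 0.05 N and linear speed of jar below 0.03 m/s), for 0.2 s.
2. the lever is lifted clear of the bench in the gripper (height (world z) of each of boss, eye above 0.04 m and contact force between lever and the fingers above 1 N), for 0.2 s.
At the end, for the whole second after the job is handed in: Jar upright on the bench (6 deg), touching neither fixture nor robot. Lever gripped within 22 mm of its balance point, level within 7 deg, boss within 15 mm and eye within 18 mm of their pins in plan, 15 to 70 mm above the pin tops, at rest, touching neither fixture nor jar (height (world z) of jar below 0.006 m and angle between jar's own z axis and vertical below 0.1 rad and contact force between each of jar, lever and fixture below 0.05 N and contact force between jar and the arm below 0.05 N and contact force between jar and the fingers below 0.05 N and contact force between lever and the fingers above 1 N and contact force between lever and jar below 0.05 N and horizontal distance between the grasp point and balance below 0.022 m and angle between lever's own z axis and vertical below 0.12 rad and horizontal distance between boss and big_pin below 0.015 m and horizontal distance between eye and small_pin below 0.018 m and z of boss in the frame of big_pin between 0.015 and 0.07 m and z of eye in the frame of small_pin between 0.015 and 0.07 m and linear speed of lever below 0.03 m/s and angular speed of lever below 0.15 rad/s); the arm keeps its last pose, push and grip.
It fails at once if the jar is tipped over (angle between jar's own z axis and vertical above 0.7 rad).
It fails at once if the lever knocks against the fixture (contact force between lever and fixture above 3 N).
It fails at once if the tin, the plaster plug or the black-capped jar is moved by more than 3 cm (distance of any of tin, plug, felt_jar from where it was at the start of the episode above 0.03 m).
It also fails if it takes over 58 s, if anything falls off the work surface, if the arm or the gripper's body presses on something with over 40 N, if the wrist force passes 120 N, or if a joint passes its speed limit or range.

## Working session

There is one attempt and no reset: what is moved stays moved. The work goes in short steps, Python scripts to look and compute and a tool call to move; the robot and the scene stay as the last step left them, time stands still between calls to the robot, and variables do not carry over. Pictures are saved under pics/ and viewed, at most 10 in all, crops included, and the job is handed in when it is done.

Besides the shell and the picture viewer there is one more tool, called after "Call:" in YAML: its name, and indented under it one key for each argument. step_arm: Moves the arm, as the interface text tells. Its arguments: {"type":"object","properties":{"rows":{"type":"array"},"claw":{"type":"number"}},"required":["rows"]}

```bash
mkdir -p pics; cat > h.py <<'E'
import numpy as np, cv2
from workcell import bot
def cloud(cam,depth):
    p=bot.camera_params(cam); T=np.array(p["pose"])
    v,u=np.mgrid[0:420,0:560]
    d=depth
    P=np.stack([(u-p["cx"])/p["fx"]*d,-(v-p["cy"])/p["fy"]*d,-d],-1)
    return P@T[:3,:3].T+T[:3,3]
def look(cam,name=None):
    im,d=bot.camera(cam)
    W=cloud(cam,d)
    if name: cv2.imwrite(f"pics/{name}.png",im[:,:,::-1])
    return im,d,W
E
python3 - <<'E'
from h import *
o=bot.get_obs(); print(o)
for c in("top","scene"):
    im,d,W=look(c,c+"0"); np.savez(f"{c}0.npz",im=im,d=d,W=W)
    p=bot.camera_params(c);print(c,{k:(v if k!="pose" else np.round(v,3).tolist()) for k,v in p.items()})
    for t in("jar","lever","fixture","tin","plug","felt_jar"):
        r=bot.trace(t,c)
        for x in r[:2]:
            m=x["pixels"]&(d>0); w=W[m]
            print(c,t,round(x["score"],2),np.round(x["uv"]),m.sum(),np.round(np.median(w,0),3),np.round(np.percentile(w,2,axis=0),3),np.round(np.percentile(w,98,axis=0),3))
        if r: np.save(f"{c}0_{t}.npy",r[0]["pixels"])
a=cv2.imread("pics/top0.png")
E
```

```text
{'clock': 0.0, 'joint_pos': array([ 1.13499582e+00,  2.41417365e-01,  3.74458947e-03,  1.33517886e+00,
       -7.30689821e-06,  1.57076318e+00]), 'joint_vel': array([ 0.00044253, -0.00061284, -0.00088555,  0.00133327, -0.0012298 ,
        0.00022973]), 'tau': array([-1.25693066e-03, -3.72315288e+01,  2.52409405e+01,  1.70895708e-02,
       -2.64755972e-04,  9.74705074e-06]), 'eef_pos': array([0.21087345, 0.45284418, 0.30301837]), 'tool_rot': array([ 2.16163708e-01,  9.76356592e-01, -1.00414206e-03, -2.18608341e-04]), 'ft_force': array([0.49840484, 0.11562389, 0.90992996]), 'ft_torque': array([ 0.00052833, -0.05386951, -0.01359406]), 'grasp_force': 0.0, 'grip_width': 0.08569134856589855}
top {'fx': 530.3969610862877, 'fy': 530.3969610862877, 'cx': 280.01171533247697, 'cy': 212.12540545959592, 'pose': [[0.023, 0.998, -0.065, 0.421], [-1.0, 0.022, -0.013, 0.182], [-0.011, 0.065, 0.998, 1.341], [0.0, 0.0, 0.0, 1.0]]}
top jar 0.72 [217. 206.] 313 [0.51  0.351 0.102] [0.491 0.335 0.029] [0.529 0.371 0.11 ]
top lever 0.88 [310. 253.] 691 [0.402 0.122 0.031] [0.332 0.069 0.003] [0.454 0.246 
[... 765 characters left out ...]
736, 0.705], [0.0, 0.0, 0.0, 1.0]]}
scene jar 0.79 [216. 175.] 611 [0.503 0.346 0.071] [0.493 0.335 0.019] [0.525 0.37  0.104]
scene lever 0.68 [272. 258.] 1557 [0.4   0.121 0.025] [ 0.331  0.063 -0.002] [0.46  0.245 0.035]
scene fixture 0.9 [204. 194.] 2687 [0.477 0.368 0.011] [0.393 0.315 0.001] [0.636 0.438 0.044]
scene tin 0.67 [354. 331.] 1107 [ 0.37  -0.098  0.026] [ 0.344 -0.126 -0.   ] [ 0.404 -0.067  0.028]
scene plug 0.84 [237. 267.] 492 [0.351 0.157 0.037] [0.337 0.141 0.007] [0.377 0.179 0.042]
scene plug 0.63 [271. 254.] 1468 [0.4   0.119 0.026] [0.331 0.063 0.002] [0.456 0.244 0.035]
scene felt_jar 0.78 [293. 173.] 389 [0.637 0.231 0.041] [0.629 0.219 0.   ] [0.662 0.252 0.067]
```

```bash
python3 - <<'E'
import cv2
a=cv2.imread("pics/top0.png")[130:320,130:400]
cv2.imwrite("pics/topc.png",cv2.resize(a,None,fx=2.9,fy=2.9,interpolation=cv2.INTER_CUBIC))
a=cv2.imread("pics/scene0.png")[90:360,120:480]
cv2.imwrite("pics/scenec.png",cv2.resize(a,None,fx=2.2,fy=2.2,interpolation=cv2.INTER_CUBIC))
E
```

```text
(no output)
```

View pics/topc.png

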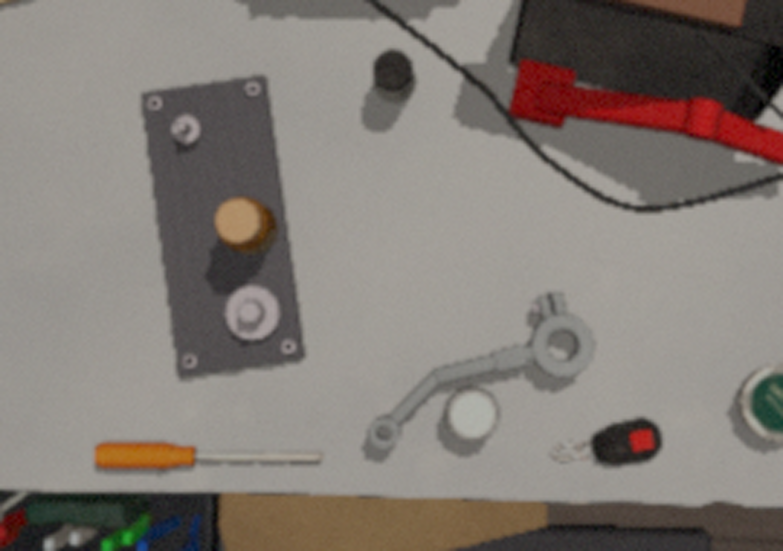

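View pics/scenec.png

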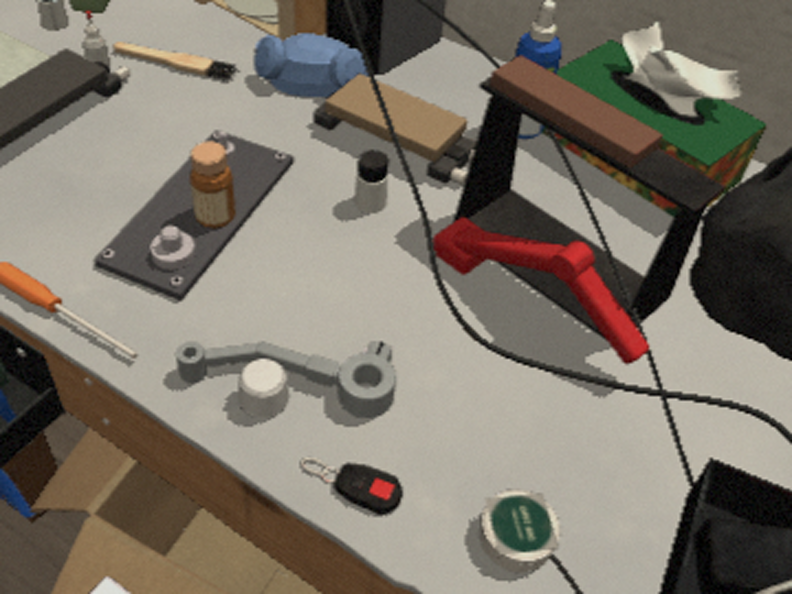

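```bash
cat >> h.py <<'E'
def ray(cam,u,v,z,p=None):
    p=p or bot.camera_params(cam); T=np.array(p["pose"])
    d=T[:3,:3]@np.array([(u-p["cx"])/p["fx"],-(v-p["cy"])/p["fy"],-1.]); o=T[:3,3]
    return o+d*(z-o[2])/d[2]
E
python3 - <<'E'
from h import *
f=lambda x,y:(130+x/2.9,130+y/2.9)
for n,x,y,z in(("big",248,312,.048),("small",185,129,.048),("jarcap",240,221,.104),("boss",562,342,.034),("eye",383,432,.034),("plug",471,413,.041),("felt",393,70,.066)):
    print(n,np.round(ray("top",*f(x,y),z),3))
W=np.load("top0.npz")["W"]; im=np.load("top0.npz")["d"]
for y0 in np.arange(-.2,.45,.05):
    r=[]
    for x0 in np.arange(.25,.75,.05):
        m=(abs(W[...,0]-x0-.025)<.025)&(abs(W[...,1]-y0-.025)<.025)&(im>0)
        r.append(round(float(np.percentile(W[m][:,2],99)),2) if m.any() else 0)
    print(round(y0,2),r)
E
```

```text
big [0.439 0.354 0.048]
small [0.593 0.412 0.048]
jarcap [0.512 0.355 0.104]
boss [0.42  0.089 0.034]
eye [0.341 0.239 0.034]
plug [0.359 0.165 0.041]
felt [0.644 0.237 0.066]
-0.2 [0.01, 0.01, 0.01, 0.01, 0.01, 0.02, 0.02, 0.01, 0.16, 0.17]
-0.15 [0.01, 0.03, 0.03, 0.03, 0.01, 0.01, 0.06, 0.05, 0.18, 0.18]
-0.1 [0.01, 0.03, 0.03, 0.03, 0.01, 0.01, 0.08, 0.18, 0.18, 0.18]
-0.05 [0.01, 0.01, 0.01, 0.01, 0.01, 0.01, 0.11, 0.12, 0.2, 0.2]
-0.0 [0.01, 0.02, 0.02, 0.01, 0.01, 0.01, 0.1, 0.1, 0.2, 0.2]
0.05 [0.01, 0.02, 0.04, 0.04, 0.03, 0.01, 0.01, 0.07, 0.2, 0.2]
0.1 [0.01, 0.04, 0.04, 0.04, 0.03, 0.01, 0.01, 0.05, 0.2, 0.2]
0.15 [0.01, 0.05, 0.05, 0.03, 0.01, 0.01, 0.01, 0.04, 0.05, 0.03]
0.2 [0.01, 0.04, 0.03, 0.01, 0.01, 0.01, 0.01, 0.07, 0.08, 0.05]
0.25 [0.01, 0.02, 0.01, 0.01, 0.01, 0.01, 0.01, 0.06, 0.08, 0.11]
0.3 [0.01, 0.02, 0.01, 0.05, 0.09, 0.11, 0.02, 0.02, 0.01, 0.13]
0.35 [0.01, 0.02, 0.02, 0.05, 0.1, 0.11, 0.02, 0.02, 0.01, 0.05]
0.4 [0.68, 0.03, 0.02, 0.02, 0.02, 0.02, 0.05, 0.03, 0.01, 0.01]
```

Call:
step_arm:
  rows:
    - [[-50,6,8],-6]
    - [[-105,13,18],-12]
    - [[-160,19,27],-18]
    - [[-215,26,37],-24]
    - [[-270,33,46],-30]
    - [[-314,38,53],-33.6]
    - [[-314,38,53],-33.6]
    - [[-314,38,53],-33.6]
  claw: -1

```text
clock: 1.7
eef_pos: [0.5114, 0.3551, 0.2506]
tool_rot: [-0.075, 0.997, -0.0, -0.001]
ft_force: [-0.6, -0.7, -0.0]
grip_width: 0.0854
grasp_force: 0.0
```

```bash
python3 - <<'E'
from h import *
o=bot.get_obs(); print(np.round(o["joint_pos"],3),np.round(o["eef_pos"],4),np.round(o["tool_rot"],4),o["clock"])
im,d,W=look("wrist","w1"); np.savez("w1.npz",im=im,d=d,W=W)
p=bot.camera_params("wrist");print({k:(v if k!="pose" else np.round(v,3).tolist()) for k,v in p.items()})
np.savez("w1p.npz",**p)
for t in("jar","big_pin","small_pin","fixture"):
    for x in bot.trace(t,"wrist")[:2]:
        m=x["pixels"]&(d>0); w=W[m]; print(t,round(x["score"],2),np.round(x["uv"]),m.sum(),np.round(np.median(w,0),3),np.round(np.percentile(w,2,axis=0),3),np.round(np.percentile(w,98,axis=0),3))
E
```

```text
[0.607 0.511 0.264 1.325 0.    0.457] [0.5114 0.3551 0.2506] [-7.490e-02  9.972e-01 -1.000e-04 -5.000e-04] 1.7
{'fx': 321.8499697300908, 'fy': 321.8499697300908, 'cx': 277.6217696990518, 'cy': 208.16435189029954, 'pose': [[-0.151, -0.944, -0.293, 0.436], [0.989, -0.144, -0.044, 0.345], [-0.001, -0.296, 0.955, 0.321], [0.0, 0.0, 0.0, 1.0]]}
jar 0.65 [276. 207.] 3314 [0.505 0.356 0.104] [0.492 0.338 0.024] [0.529 0.375 0.106]
big_pin 0.74 [310. 165.] 23997 [0.482 0.388 0.013] [0.396 0.32  0.011] [0.634 0.445 0.047]
small_pin 0.85 [312. 161.] 23740 [0.481 0.388 0.013] [0.396 0.32  0.011] [0.633 0.444 0.047]
fixture 0.71 [310. 163.] 23496 [0.481 0.388 0.013] [0.396 0.32  0.011] [0.633 0.443 0.047]
```

View pics/w1.png

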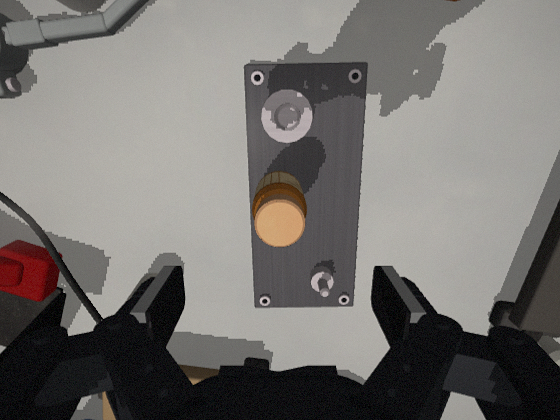

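```bash
python3 - <<'E'
from h import *
z=np.load("w1.npz"); W,d,im=z["W"],z["d"],z["im"]
p={k:v for k,v in np.load("w1p.npz").items()}
ok=(d>0)
def c(m):
    w=W[m]; e=cv2.minEnclosingCircle((w[:,:2]*1000).astype(np.float32)); return np.round(w.mean(0),4),len(w),np.round(e,1) if 0 else (np.round(e[0],1),round(e[1],1))
v,u=np.mgrid[0:420,0:560]
print("cap",c(ok&(W[...,2]>.098)&(abs(u-280)<60)&(abs(v-215)<60)))
print("big",c(ok&(W[...,2]>.042)&(abs(u-287)<30)&(abs(v-115)<30)))
print("small",c(ok&(W[...,2]>.042)&(abs(u-322)<20)&(abs(v-285)<25)))
for n,uu,vv in(("big",287,114),("small",324,292)): print(n,np.round(ray("wrist",uu,vv,.048,p),4))
# plate rectangle from plate-top points
m=(ok&(W[...,2]>.008)&(W[...,2]<.02)&(u>235)&(u<375)&(v>55)&(v<315))
r=cv2.minAreaRect((W[m][:,:2]*1000).astype(np.float32)); print(r, np.median(W[m][:,2]))
for n,uu,vv in(("tl",245,63),("tr",367,63),("bl",254,306),("br",354,306)): print(n,np.round(ray("wrist",uu,vv,.012,p),4))
m=ok&(u>400)&(v<100)&(u<540); print("bench z",np.median(W[m][:,2]))
E
```

```text
cap (array([0.5123, 0.3577, 0.1043]), 1995, (array([513.8, 357.9]), 18.7))
big (array([0.441 , 0.3533, 0.0477]), 558, (array([441.2, 353.5]), 10.9))
small (array([0.5963, 0.4149, 0.0466]), 92, (array([597.2, 415.3]), 4.9))
big [0.4388 0.3531 0.048 ]
small [0.5965 0.4148 0.048 ]
((516.97216796875, 384.1165466308594), (249.752685546875, 110.30211639404297), 9.610445022583008) 0.012757182570180964
tl [0.4021 0.3106 0.012 ]
tr [0.3859 0.417  0.012 ]
bl [0.6469 0.3505 0.012 ]
br [0.6301 0.4603 0.012 ]
bench z 0.00031913358936619396
```

Call:
step_arm:
  rows:
    - [[-1,1,40],0]
    - [[-2,2.5,85],0]
    - [[-2,2.5,115],0]
    - [[-2,2.5,132],0]
    - [[-2,2.5,132],0]

```text
clock: 2.58
eef_pos: [0.5125, 0.3579, 0.1181]
tool_rot: [-0.076, 0.997, -0.001, -0.001]
ft_force: [-0.8, 0.2, 0.7]
grip_width: 0.0855
grasp_force: 0.0
```

Call:
step_arm:
  rows:
    - [[0,0,0],0]
    - [[0,0,0],0]
    - [[0,0,0],0]
    - [[0,0,0],0]
    - [[0,0,0],0]
    - [[0,0,0],0]
    - [[0,0,0],0]
    - [[0,0,0],0]
  claw: 1

```text
clock: 3.58
eef_pos: [0.5144, 0.3583, 0.1209]
tool_rot: [-0.075, 0.997, 0.001, 0.002]
ft_force: [-0.2, -0.3, 5.4]
grip_width: 0.0427
grasp_force: 61.2
```

Call:
step_arm:
  rows:
    - [[0,0,-20],0]
    - [[0,0,-55],0]
    - [[0,0,-95],0]
    - [[5,-20,-130],0]
    - [[15,-60,-145],0]
    - [[25,-110,-145],0]
    - [[37,-160,-145],0]
    - [[49,-210,-145],0]
    - [[60,-260,-145],0]
    - [[72,-310,-145],0]
    - [[83,-360,-145],0]
    - [[92,-400,-145],0]

```text
clock: 5.08
eef_pos: [0.4819, -0.0532, 0.2641]
tool_rot: [-0.075, 0.997, -0.0, 0.0]
ft_force: [-0.2, 0.2, -1.2]
grip_width: 0.0424
grasp_force: 61.1
```

Call:
step_arm:
  rows:
    - [[4,-18,0],0]
    - [[7,-28,0],0]
    - [[7,-28,20],0]
    - [[7,-28,55],0]
    - [[7,-28,95],0]
    - [[7,-28,125],0]
    - [[7,-28,140],0]
    - [[7,-28,146],0]
    - [[7,-28,146],0]

```text
clock: 6.2
eef_pos: [0.4802, -0.08, 0.1184]
tool_rot: [-0.075, 0.997, -0.0, 0.0]
ft_force: [0.0, -0.2, -1.3]
grip_width: 0.0427
grasp_force: 61.2
```

Call:
step_arm:
  rows:
    - [[0,0,3],0]
    - [[0,0,6],0]
    - [[0,0,8],0]
    - [[0,0,9.5],0]
    - [[0,0,9.5],0]

```text
clock: 6.82
eef_pos: [0.4798, -0.0801, 0.1089]
tool_rot: [-0.075, 0.997, -0.0, 0.0]
ft_force: [-2.2, 0.6, 3.8]
grip_width: 0.0428
grasp_force: 61.6
```

Call:
step_arm:
  rows:
    - [[0,0,0],0]
    - [[0,0,0],0]
    - [[0,0,0],0]
    - [[0,0,0],0]
    - [[0,0,0],0]
    - [[0,0,0],0]
  claw: -1

```text
clock: 7.58
eef_pos: [0.4797, -0.0801, 0.1084]
tool_rot: [-0.075, 0.997, -0.0, -0.0]
ft_force: [-0.4, -0.2, -0.5]
grip_width: 0.0859
grasp_force: 0.0
```

Call:
step_arm:
  rows:
    - [[0,0,-20],0]
    - [[0,0,-60],0]
    - [[0,0,-110],0]
    - [[0,0,-160],0]

```text
clock: 8.07
eef_pos: [0.4794, -0.08, 0.2698]
tool_rot: [-0.075, 0.997, 0.0, -0.0]
ft_force: [1.0, -0.1, -0.5]
grip_width: 0.0856
grasp_force: 0.0
```

```bash
python3 - <<'E'
from h import *
im,d,W=look("scene")
for x in bot.trace("jar","scene")[:1]:
    m=x["pixels"]&(d>0); w=W[m]; print(x["score"],m.sum(),np.round(np.median(w,0),3),np.round(np.percentile(w,2,axis=0),3),np.round(np.percentile(w,98,axis=0),3))
E
```

```text
0.87 894 [ 0.466 -0.083  0.064] [ 0.458 -0.102  0.005] [ 0.494 -0.061  0.093]
```

Call:
step_arm:
  rows:
    - [[4,22,0],-9]
    - [[8,44,0],-18]
    - [[12,66,0],-28]
    - [[16,88,0],-38]
    - [[20,110,0],-48]
    - [[24,132,0],-58]
    - [[28,154,0],-68]
    - [[31,176,0],-78]
    - [[35,198,0],-87]
    - [[38,220,0],-94]
    - [[38,220,0],-97.2]
    - [[38,220,0],-97.2]

```text
clock: 9.68
eef_pos: [0.4088, 0.1319, 0.2679]
tool_rot: [0.798, -0.603, -0.0, 0.0]
ft_force: [-0.0, -0.2, 0.3]
grip_width: 0.0857
grasp_force: 0.0
```

```bash
python3 - <<'E'
from h import *
o=bot.get_obs(); print(np.round(o["joint_pos"],3),np.round(o["eef_pos"],4),np.round(o["tool_rot"],4),o["clock"])
p=bot.camera_params("wrist"); np.savez("w2p.npz",**p)
im,d,W=look("wrist","w2"); np.savez("w2.npz",im=im,d=d,W=W)
for t in("lever","plug"):
    for x in bot.trace(t,"wrist")[:1]:
        np.save(f"w2_{t}.npy",x["pixels"])
        m=x["pixels"]&(d>0); w=W[m]; print(t,round(x["score"],2),np.round(x["uv"]),m.sum(),np.round(np.percentile(w,2,axis=0),3),np.round(np.percentile(w,98,axis=0),3))
E
```

```text
[ 0.312  0.123 -0.236  1.212 -0.    -1.535] [0.4088 0.1319 0.2679] [ 7.977e-01 -6.030e-01 -2.000e-04  3.000e-04] 9.675
lever 0.63 [188. 330.] 5814 [0.401 0.312 0.003] [0.642 0.397 0.048]
plug 0.65 [314. 228.] 1847 [0.341 0.141 0.007] [0.382 0.181 0.042]
```

View pics/w2.png

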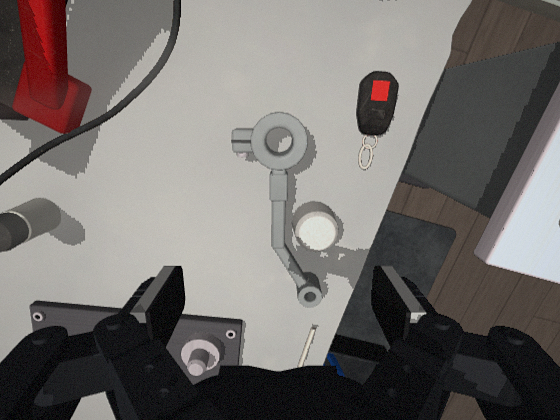

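```bash
python3 - <<'E'
from h import *
z=np.load("w2.npz"); W,d=z["W"],z["d"]; p=dict(np.load("w2p.npz")); pl=np.load("w2_plug.npy")
v,u=np.mgrid[0:420,0:560]; ok=(d>0)
def fit(m,R):
    w=(W[m][:,:2]*1000); h=cv2.convexHull(w.astype(np.float32))[:,0]
    e=cv2.minEnclosingCircle(w.astype(np.float32)); return len(w),np.round(w.mean(0),1),np.round(e[0],1),round(e[1],1)
mb=ok&(u>252)&(u<308)&(v>110)&(v<170)&(W[...,2]>.0305)
me=ok&(u>296)&(u<325)&(v>280)&(v<308)&(W[...,2]>.0305)
nb,mb_,cb,rb=fit(mb,27); ne,me_,ce,re=fit(me,13.5); print(nb,mb_,cb,rb,ne,me_,ce,re)
for n,uu,vv in(("boss",279,141),("eye",310,296),("plug",316,230)): print(n,np.round(ray("wrist",uu,vv,.041 if n=="plug" else .034,p)*1000,1))
for b,e in((cb,ce),):
    a=np.arctan2(*(e-b)[::-1])-np.arctan2(35,165); print(np.hypot(*(e-b)),np.degrees(a), "bal",b+45*np.array([np.cos(a),np.sin(a)]))
m=ok&(u>268)&(u<288)&(v>176)&(v<198)&(W[...,2]>.02); print("flats",np.round(W[m].mean(0)*1000,1))
E
```

```text
1950 [419.5  87.1] [419.7  88. ] 26.7 362 [342.9 236.8] [342.4 237.8] 13.6
boss [419.6  87.3  34. ]
eye [342.1 236.6  34. ]
plug [360.9 159.8  41. ]
168.56847273437583 105.31856817414786 bal [407.81164684 131.40123338]
flats [407.7 130.8  28.3]
```

Call:
step_arm:
  rows:
    - [[2.5,1.2,40],0.5]
    - [[2.5,1.2,85],0.5]
    - [[2.5,1.2,125],0.5]
    - [[2.5,1.2,150],0.5]
    - [[2.5,1.2,150],0.5]
    - [[2.5,1.2,150],0.5]
  claw: 0

```text
clock: 10.58
eef_pos: [0.4094, 0.129, 0.1193]
tool_rot: [0.795, -0.607, 0.0, -0.001]
ft_force: [0.4, -0.1, -0.2]
grip_width: 0.0426
grasp_force: 0.0
```

Call:
step_arm:
  rows:
    - [[0,0,12],0]
    - [[0,0,24],0]
    - [[0,0,34],0]
    - [[0,0,40.5],0]
    - [[0,0,40.5],0]

```text
clock: 11.2
eef_pos: [0.4082, 0.1289, 0.0772]
tool_rot: [0.795, -0.606, -0.0, 0.001]
ft_force: [0.3, -0.2, 0.3]
grip_width: 0.0426
grasp_force: 0.0
```

Call:
step_arm:
  rows:
    - [[0,0,0],0]
    - [[0,0,0],0]
    - [[0,0,0],0]
    - [[0,0,0],0]
    - [[0,0,0],0]
    - [[0,0,0],0]
    - [[0,0,0],0]
  claw: 1

```text
clock: 12.08
eef_pos: [0.4088, 0.1291, 0.0783]
tool_rot: [0.795, -0.606, 0.0, -0.0]
ft_force: [-2.1, -0.7, 5.7]
grip_width: 0.0171
grasp_force: 60.1
```

Call:
step_arm:
  rows:
    - [[0,0,-8],0]
    - [[0,0,-18],0]
    - [[0,0,-30],0]
    - [[0,0,-45],0]
    - [[0,0,-65],0]
    - [[0,0,-85],0]
    - [[0,0,-105],0]
    - [[0,0,-120],0]
    - [[0,0,-120],0]
    - [[0,0,-120],0]

```text
clock: 13.32
eef_pos: [0.4082, 0.1288, 0.1975]
tool_rot: [0.795, -0.606, -0.0, 0.0]
ft_force: [-0.2, -0.3, -6.9]
grip_width: 0.0166
grasp_force: 59.2
```

```bash
python3 - <<'E'
from h import *
o=bot.get_obs(); print(np.round(o["eef_pos"],4),np.round(o["tool_rot"],4),o["clock"])
p=bot.camera_params("wrist"); np.savez("w3p.npz",**p)
im,d,W=look("wrist","w3"); np.savez("w3.npz",im=im,d=d,W=W)
E
```

```text
[0.4082 0.1288 0.1975] [ 7.951e-01 -6.065e-01 -2.000e-04  3.000e-04] 13.325
```

View pics/w3.png

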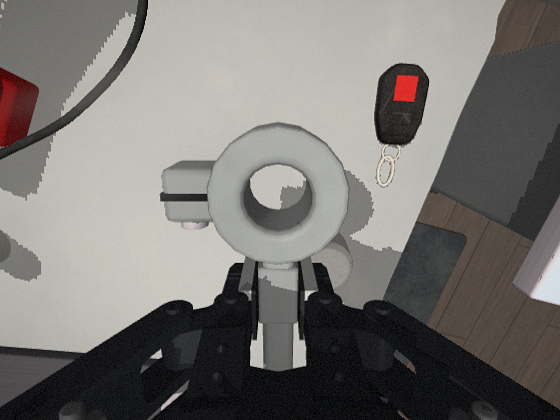

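```bash
cat >> h.py <<'E'
def plane(W,m):
    w=W[m]; c=np.median(w,0); 
    for _ in range(3):
        A=np.c_[w[:,:2]-c[:2],np.ones(len(w))]; s=np.linalg.lstsq(A,w[:,2],rcond=None)[0]; r=abs(A@s-w[:,2]); w=w[r<.003]
    return c,s,len(w)
E
python3 - <<'E'
from h import *
z=np.load("w3.npz"); W,d=z["W"],z["d"]
v,u=np.mgrid[0:420,0:560]; ok=d>0
m=ok&(u>200)&(u<352)&(v>118)&(v<262)&(W[...,2]>.1)
print(np.percentile(W[m][:,2],[5,25,50,75,95]))
t=np.percentile(W[m][:,2],75); m&=abs(W[...,2]-t)<.008
c,s,n=plane(W,m); print(c,s,n)
w=W[m]; print(cv2.minEnclosingCircle((w[:,:2]*1000).astype(np.float32)))
R=np.array([[.2643,-.9644],[-.9644,-.2643]]).T # cols tool x,y
print(R)
ctr=np.array(cv2.minEnclosingCircle((w[:,:2]*1000).astype(np.float32))[0]); print((ctr-[408.2,128.8])@R)
E
```

```text
[0.13493012 0.15183142 0.15280306 0.15334024 0.15398802]
[0.42065422 0.08626506 0.1529287 ] [-0.00292875 -0.00169988  0.15289344] 11777
((421.017333984375, 89.37272644042969), 29.35538673400879)
[[ 0.2643 -0.9644]
 [-0.9644 -0.2643]]
[41.41128399 -1.94040849]
```

Call:
step_arm:
  rows:
    - [[0,0,-25],0]
    - [[-12,-8,-50],6]
    - [[-32,-21,-50],15]
    - [[-52,-34,-50],24]
    - [[-73,-48,-50],34]
    - [[-94,-62,-50],44]
    - [[-115,-76,-50],54]
    - [[-137,-90,-50],64]
    - [[-158,-104,-50],74]
    - [[-178,-117,-50],83]
    - [[-194,-128,-50],91]
    - [[-203.7,-134,-50],95.7]

```text
clock: 14.88
eef_pos: [0.4838, 0.3616, 0.2458]
tool_rot: [-0.083, 0.997, -0.001, -0.001]
ft_force: [0.3, 0.1, -6.5]
grip_width: 0.0169
grasp_force: 59.7
```

Call:
step_arm:
  rows:
    - [[0,0,0],0]
    - [[0,0,10],0]
    - [[0,0,25],0]
    - [[0,0,40],0]
    - [[0,0,55],0]
    - [[0,0,70],0]
    - [[0,0,78],0]
    - [[0,0,81],0]
    - [[0,0,81],0]
    - [[0,0,81],0]

```text
clock: 16.12
eef_pos: [0.4844, 0.3612, 0.1676]
tool_rot: [-0.084, 0.996, 0.0, 0.001]
ft_force: [-0.5, -0.0, -6.6]
grip_width: 0.0168
grasp_force: 59.7
```

```bash
python3 - <<'E'
from h import *
o=bot.get_obs(); print(np.round(o["eef_pos"],4),np.round(o["tool_rot"],4),o["clock"])
im,d,W=look("wrist","w4"); np.savez("w4.npz",im=im,d=d,W=W)
v,u=np.mgrid[0:420,0:560]; ok=d>0
m=ok&(u>210)&(u<350)&(v>118)&(v<262)&(W[...,2]>.1)
c,s,n=plane(W,m); print("boss",c,s,n)
im,d,W=look("top","t4"); im2,d2,W2=look("scene","s4")
for n,W_,d_ in(("top",W,d),("scene",W2,d2)):
  for q,xy,rad in(("boss",(441.2,353.5),40),("eye",(597.2,415.2),25)):
    m=(d_>0)&(np.hypot(W_[...,0]*1000-xy[0],W_[...,1]*1000-xy[1])<rad)&(W_[...,2]>.108)&(W_[...,2]<.14)
    w=W_[m]
    if len(w): print(n,q,len(w),np.round(w.mean(0)*1000,1),np.round((w.min(0)+w.max(0))*500,1),cv2.minEnclosingCircle((w[:,:2]*1000).astype(np.float32)))
a=np.hstack([cv2.resize(cv2.imread("pics/t4.png")[130:290,130:300],(400,376)),cv2.resize(cv2.imread("pics/s4.png")[90:250,120:290],(400,376))])
cv2.imwrite("pics/c4.png",a)
x=bot.trace("jar","scene")
if x:
    w=W2[x[0]["pixels"]&(d2>0)]; print("jar",np.round(np.percentile(w,2,axis=0),3),np.round(np.percentile(w,98,axis=0),3))
E
```

```text
[0.4844 0.3612 0.1676] [-8.400e-02  9.965e-01  4.000e-04  6.000e-04] 16.125
boss [0.44072416 0.35464974 0.12317927] [-0.00634481 -0.00092807  0.12311469] 10858
top boss 25 [453.2 319.3 117.3] [452.  320.4 116.7] ((450.97320556640625, 320.17572021484375), 10.301024436950684)
top eye 103 [593.8 411.2 120.8] [591.9 412.6 118.5] ((592.6844482421875, 412.1180725097656), 19.062427520751953)
scene boss 542 [445.3 350.  119.8] [447.8 347.8 124. ] ((450.705322265625, 349.6253967285156), 36.90815734863281)
scene eye 75 [597.5 409.6 118.4] [597.5 409.3 116.3] ((596.0427856445312, 408.33355712890625), 18.566879272460938)
```

View pics/c4.png

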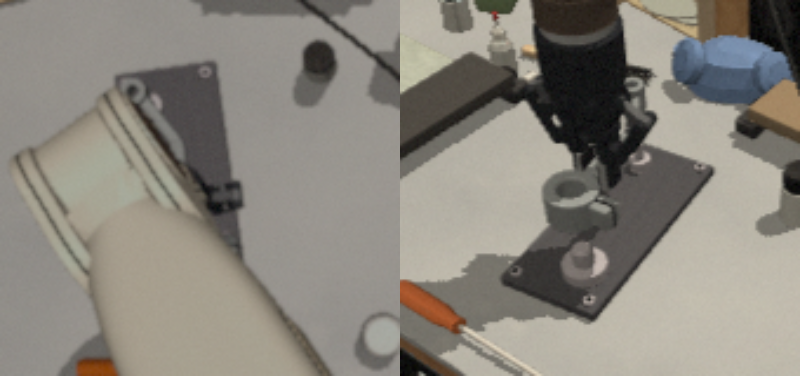

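```bash
python3 - <<'E'
from h import *
im,d,W=look("top")
m=(d>0)&(np.hypot(W[...,0]-.48,W[...,1]+.08)<.04)&(W[...,2]>.08); print(m.sum(),np.round(W[m].mean(0),3) if m.any() else 0)
o=bot.get_obs(); print(o["clock"],np.round(o["joint_vel"],3),o["grasp_force"])
if m.sum()>50 and abs(W[m][:,2].mean()-.092)<.006: print(bot.job_done())
E
```

```text
204 [ 0.478 -0.079  0.092]
16.375 [-0.     0.003 -0.003 -0.002  0.001  0.   ] 59.702932834625244
the job is handed in; nothing more can be done
None
```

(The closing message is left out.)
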